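Stir the mixing beads, then fit the stirrer shaft through both bearing collars

ROBOT

A 6-joint arm with a two-finger parallel gripper is mounted at the origin on the work surface. World frame = base frame: x ahead of the robot, y to its left, z up, the work surface at z = 0. Lengths are in m, angles in rad, forces in N, time in s.
With the tool pointing down it reaches from about 0.375 to 0.975 m from the base axis. Payload 3.8 kg.
Tool frame: the origin (TCP) lies where the fingers leave the gripper's body, on its centre line; the fingertips stand 73 mm ahead of it and the grasp point (between the pads) lies 54 mm ahead of it; z points along the fingers, y is the line along which they close (so a half turn about z gives the same grasp; the last joint's range is limited). The gripper opens to 85 mm and grips with 20 to 120 N. Pads are 22 mm wide; open, the fingers measure 114 mm over their backs; the gripper's body (76 mm by 85 mm) begins 54 mm behind the grasp point. The pads swing forward as they close: fully open they stand 13 mm farther back than shut.
Start: joints at [-1.145, 0.264, 1.604, -0, 1.274, -0.037], TCP at [0.301, -0.604, 0.304] pointing down, gripper open.
Joint ranges: [-2.63, 2.63], [-0.94, 2.18], [0.31, 2.57], [-1.31, 4.45], [0, 2.66], [-2.55, 2.55]. Speed limits (rad/s): [2.57, 2.57, 3.14, 3.14, 3.14, 3.14].

INTERFACE

Orientations are given as a unit quaternion [x, y, z, w].
In Python, from cell import arm gives the robot as it stands. The module is installed in compiled form; this text tells all that it offers.
- The arm moves only by the tool carry_out, never from a script. Its argument "moves" is a list of rows, each a list of 7 numbers: the shift along the tool's x, y, z in mm, then the turn, a rotation vector about the tool's x, y, z in rad, then the finger opening in mm, from 0 to 85.4. In form: [[dx, dy, dz, ax, ay, az, fingers], ...]. A call has 1 to 8 rows; each row is the pose to reach, as a shift and turn from the pose commanded when the call began, along the tool's axes at that moment; what a row does not reach only later rows make up. A row lasts 1/8 s, in which the tool goes at most 62.5 mm and 10.7 degrees, less where a joint would pass 70% of its speed; a pose out of reach is approached as far as the arm can. A call with a gripper value outside its range is refused whole. The fingers move at their own pace and stop on an object; the grip force is fixed at half the most. Time passes only in rows, so rows that repeat a pose let the fingers close. It gives the time, the measured TCP pose, the force, the opening and the grip force at its end, in the units of the state.
- arm.observe(): the state, without advancing time (a new reading comes with each control period).
- arm.capture(name): name is "scene" or "top" or "wrist"; returns the picture (400x640x3 uint8, red, green, blue); there is no depth.
- arm.get_calibration(name): a dict with "K" (3x3 intrinsics, pixels), "origin" and "rotation" of the camera in the world. Camera axes: x right, y down, z forward; pixel columns grow to the right and rows downward; lengths in m; the calibration is good to about 2 mm. A picture is of the moment at which its call begins: read the wrist's pose just before it. get_calibration takes no time and is no camera call; for the wrist camera it gives the pose at the moment of the call.
- arm.finish_job(): hands the job in; it is judged then, once.
The state is a dict: "time_s": time; "joint_positions": joint angles; "qvel": joint speeds; "tau": joint torques, N m; "tcp_pos": TCP position; "tcp_rot": TCP orientation; "contact_force": force on the tool from outside, world axes, zero at the start; "torque": the same for the moment, N m; "finger_gap": opening from 0.0 (shut) to 1.0 (fully open); "finger_force": force on a finger pad.
Only numpy, scipy, OpenCV 4.12 (cv2) and the standard library are available. Lean on these libraries where they do the work, as an engineer would, in place of code of your own. Each camera call takes 0.05 s, during which the arm holds its last target. There are 200 camera calls.

TASK

Take the stirrer shaft (the long rod in the rack) and stir the ceramic beads in the pot with its foot until every bead has been shifted at least a centimetre from where it stood, without throwing any out. Then lower the shaft from above through the upper and then the lower bearing collar of the mixer stand, and finish still holding it there in the gripper for a colleague to tighten the collars: upright, spanning both, not wedged hard against them, its foot showing below the lower collar but hanging clear of the base plate. Leave everything else where it stands.

Things in the scene. Friction and masses are not known exactly. Their poses are not given: they have to be found in the camera images.
- shaft_grip (a point): centre of the grip of the stirrer shaft: a plain steel rod 190 mm long that starts standing upright in one of the three holes of the rack, the longest thing there, reaching 200 mm above the table. The upper 45 mm is a dark steel round grip, 18 mm across; below it is a plain round shaft, 10 mm across and 145 mm long, flat at the foot with a 3 mm long chamfer. This point is half-way up the grip, 167.5 mm above the foot; z runs along the shaft, up from the foot. About 0.12 kg
- shaft_foot (a point): centre of the foot (lower end face) of the stirrer shaft; z runs up the shaft
- rack: fixed white plastic rack, 50 x 130 x 65 mm high, origin at the centre of its underside; three 12 mm holes in a row along its y at -40, 0 and +40 mm, 55 mm deep (hole floors 10 mm above the table). One holds the shaft, the other two hold short capped tubes; which is which varies
- pot: fixed round steel pot, 128 mm across outside, inner radius 60 mm, rim 55 mm above the table, flat inner floor 8 mm above the table; origin at the centre of its underside, on the table
- upper_collar (a point): upper bearing collar of the mixer stand, a fixed stand with a white 120 x 90 mm base plate (top 10 mm above the table) and an aluminium column 154 mm tall whose axis stands 70 mm from the collars' common vertical axis. This point is the centre of the collar's lower face, 110 mm above the table. The collar is a ring 20 mm tall with a vertical bore of 14 mm that widens to a lead-in cone in the top 7 mm (mouth about 23 mm)
- lower_collar (a point): lower bearing collar, same ring and bore, straight below the upper one on the same vertical axis; this point is the centre of its lower face, 45 mm above the table (its top is at 65 mm, the base plate under it at 10 mm)
- bead0_center (a point): centre of a white ceramic mixing bead, a cylinder 13 mm across and 12 mm tall, 10 g; six stand on the pot's floor in a ring about 27 mm from the pot's axis, the middle of the pot is free
- bead1_center (a point): centre of another such bead
- bead2_center (a point): centre of another such bead
- bead3_center (a point): centre of another such bead
- bead4_center (a point): centre of another such bead
- bead5_center (a point): centre of another such bead
- tube_a_c (a point): bystander: middle of a grey tube, 95 mm long, white 16 mm cap, standing in the rack (top 105 mm above the table)
- tube_b_c (a point): bystander: another such tube in the rack
- jar_c (a point): bystander: middle of an amber glass jar, 38 mm across, 55 mm tall
- bottle_c (a point): bystander: middle of a white plastic bottle, 42 mm across, 85 mm tall
- driver: bystander: screwdriver, 170 mm, lying on the table
- dish_c (a point): bystander: middle of a small glass dish, 70 mm across, 22 mm tall
Mind the look-alikes: they are no part of the job. There is more than one size of the part that bears shaft_grip; the job needs the smallest.

How it is judged:
By the outcome, as a careful person would: the job done as asked, in the order asked, and still so for the second after the job is handed in, while the arm keeps its last pose, push and grip.
It also fails if it takes over 64 s, if anything falls off the work surface, if the arm or the gripper's body presses on something with over 40 N, if the wrist force passes 120 N, or if a joint passes its speed limit or range.

## Working session

There is one attempt and no reset: what is moved stays moved. The work goes in short steps, Python scripts to look and compute and a tool call to move; the robot and the scene stay as the last step left them, time stands still between calls to the robot, and variables do not carry over. Pictures are saved under pics/ and viewed, at most 10 in all, crops included, and the job is handed in when it is done.

Besides the shell and the picture viewer there is one more tool, called after "Request:" by a JSON object that holds its "name" and its "arguments". carry_out: Moves the arm, as the interface text tells. Its arguments: {"type":"object","properties":{"moves":{"type":"array"}},"required":["moves"]}

```bash
mkdir -p pics; cat > h.py <<'E'
import numpy as np, cv2
from cell import arm
def ray(cal,u,v):
    K=np.array(cal["K"]);R=np.array(cal["rotation"]);o=np.array(cal["origin"])
    return o,R@np.linalg.solve(K,[u,v,1.])
def at_z(cal,u,v,z):
    o,d=ray(cal,u,v); return o+d*(z-o[2])/d[2]
def proj(cal,p):
    K=np.array(cal["K"]);R=np.array(cal["rotation"]);o=np.array(cal["origin"])
    q=K@(R.T@(np.array(p)-o)); return q[:2]/q[2]
def tri(c1,p1,c2,p2):
    o1,d1=ray(c1,*p1);o2,d2=ray(c2,*p2)
    s=np.linalg.lstsq(np.c_[d1,-d2],o2-o1,rcond=None)[0]
    a,b=o1+s[0]*d1,o2+s[1]*d2
    return (a+b)/2,np.linalg.norm(a-b)
E
python3 - <<'E'
from h import *
for n in ["scene","top","wrist"]:
    im=arm.capture(n); cv2.imwrite(f"pics/{n}0.png",im[:,:,::-1])
    c=arm.get_calibration(n); print(n,np.round(c["K"],1).tolist(),np.round(c["origin"],3),np.round(c["rotation"],3).tolist())
print(arm.observe())
E
```

```text
scene [[479.3, 0.0, 324.2], [0.0, 479.3, 198.4], [0.0, 0.0, 1.0]] [1.434 0.301 0.849] [0.536, 0.721, -0.358, -0.256]
top [[495.0, 0.0, 313.7], [0.0, 495.0, 197.0], [0.0, 0.0, 1.0]] [0.45  0.018 1.279] [0.714, -0.698, 0.047, -0.035]
wrist [[314.2, 0.0, 324.2], [0.0, 314.2, 198.6], [0.0, 0.0, 1.0]] [ 0.376 -0.567  0.374] [0.839, -0.519, -0.086, 0.136]
{'time_s': 0.15, 'joint_positions': array([-1.14489718e+00,  2.64581231e-01,  1.60503934e+00, -3.08017749e-05,
        1.27370556e+00, -3.68801677e-02]), 'qvel': array([ 0.00048023, -0.00232032, -0.00517975,  0.00053488,  0.00129892,
        0.00049878]), 'tau': array([ 3.72068971e-04, -5.15905380e+01, -3.67960525e+01, -1.18083949e-04,
        7.97587592e-03,  1.21126821e-06]), 'tcp_pos': array([ 0.30116967, -0.60360582,  0.30285849]), 'tcp_rot': array([ 9.73347242e-01,  2.29334680e-01, -1.81972488e-04, -8.47548501e-04]), 'contact_force': array([ 0.30338451,  1.23316922, -0.62852012]), 'torque': array([-0.01204811,  0.02916589,  0.02518914]), 'finger_force': 0.0, 'finger_gap': 0.9991633367889855}
```

View pics/top0.png

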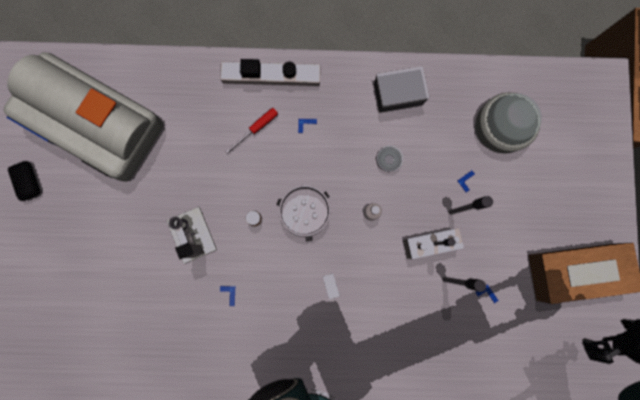

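View pics/scene0.png

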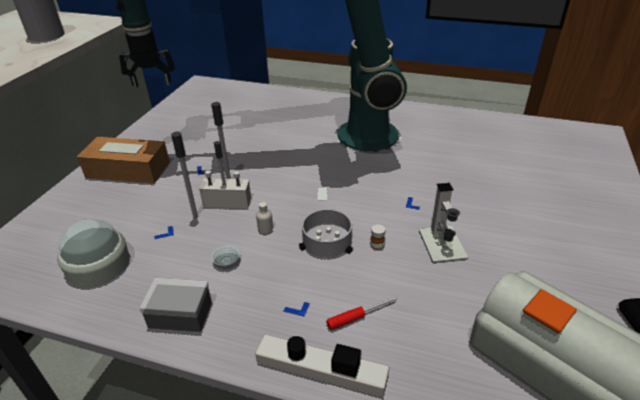

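The top picture shows the rack at (434,243), the pot at (305,212), the mixer stand at (190,237), the bottle at (373,211) and the jar at (254,218). Candidates for the shaft are the free-standing long rods at top (485,202) / scene (180,145) and top (478,285) / scene (217,110), and the short rod in the rack at top (445,241) / scene (218,148). By the description, the one in the rack is right, so I'll check it close up.

```bash
python3 - <<'E'
from h import *
s=cv2.imread("pics/scene0.png");t=cv2.imread("pics/top0.png")
def crop(im,x,y,w,h,W,H): return cv2.resize(im[y:y+h,x:x+w],(W,H),interpolation=cv2.INTER_CUBIC)
a=np.hstack([crop(s,165,95,100,75*1,400,300), crop(s,165,150,100,75,400,300)])
b=np.hstack([crop(t,395,205,80,60,400,300), crop(t,160,205,80,60,400,300)])
cv2.imwrite("pics/c1.png",np.vstack([a,b]))
a=np.hstack([crop(s,290,200,80,60,400,300), crop(s,410,175,80,90,400,450)[:300]])
b=np.hstack([crop(t,270,180,72,54,400,300), crop(s,410,205,80,60,400,300)])
cv2.imwrite("pics/c2.png",np.vstack([a,b]))
E
```

```text
(no output)
```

View pics/c1.png

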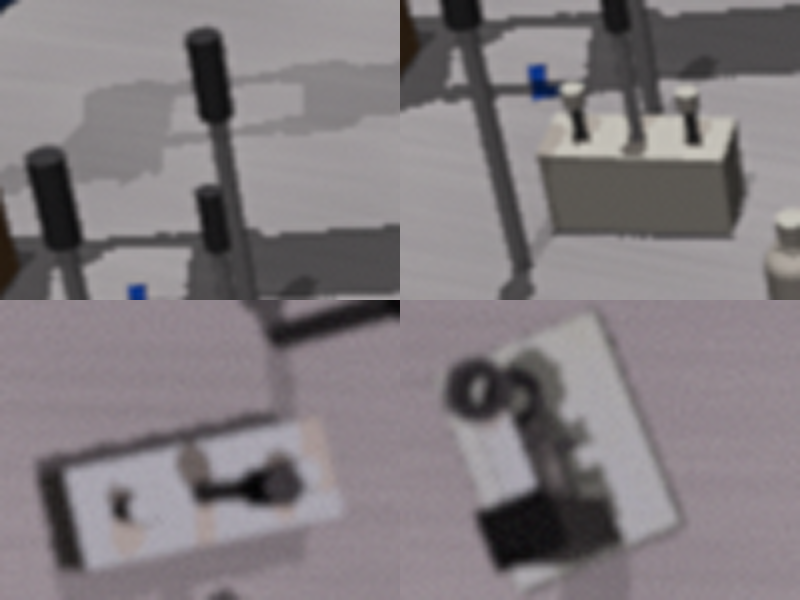

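View pics/c2.png

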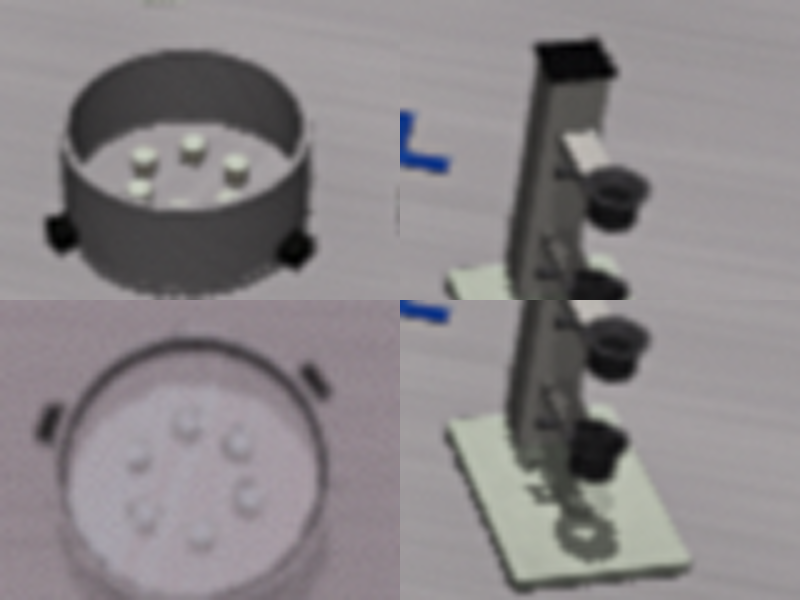

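Top-left crop: the rod in the rack's middle hole (scene (217,142) top, (202,181)→ rack) is clearly the smallest of the three rods, so that's the one. The capped tubes are in the outer holes. The collar mouth is at top (175,222) / scene (453.4,213). The beads form a ring of six around top (304.6,212.4).

```bash
python3 - <<'E'
from h import *
s=arm.get_calibration("scene");t=arm.get_calibration("top")
r=lambda x:np.round(x,4)
print("grip top",r(at_z(t,451.4,241.2,.2)),r(at_z(s,216.8,142.5,.2)))
print("stem at rack",r(at_z(t,435.6,243.4,.065)), r(at_z(s,165+235/4,150+148/4,.065)))
print("rack ends",r(at_z(t,395+70/5,205+215/5,.065)),r(at_z(t,395+340/5,205+160/5,.065)))
print("caps",r(at_z(s,165+172/4,150+90/4,.105)),r(at_z(s,165+285/4,150+93/4,.105)))
print("ucollar",r(at_z(t,175.2,222.3,.13)),r(at_z(s,453.4,213,.13)), tri(t,(175.2,222.3),s,(453.4,213)))
print("lcollar",r(at_z(s,449.4,233,.065)),r(at_z(t,160+522/5,205+385/5-60,.065)))
print("lcollar top",r(at_z(t,160+522/5-0,205+(387-300)/5,.065)))
print("column",r(at_z(t,160+512/5,205+(530-300)/5,.164)))
print("pot",r(at_z(t,305.1,210.6,.055)))
for u,v in [(188,425),(238,445),(248,498),(202,538),(140,515),(138,460)]:
    print("bead",r(at_z(t,270+u/5.556,180+(v-300)/5.556,.02)))
for u,v in [(65,140),(307,140)]: print("rim s",r(at_z(s,290+u/5,200+v/5,.055)))
print("bottle",r(at_z(t,373,211,.085)),"jar",r(at_z(t,254,218,.055)))
# long rods
print("rodA",r(at_z(s,180,135,.3)),r(at_z(s,195,222,.0)),r(at_z(t,450,211,0)),"rodB foot",r(at_z(t,444,279,0)), r(at_z(t,485,202,.32)), r(at_z(t,478,285,.32)))
E
```

```text
Traceback (most recent call last):
  File "h.py", line 7, in at_z
    o,d=ray(cal,u,v); return o+d*(z-o[2])/d[2]
        ~~~^^^^^^^^^
  File "h.py", line 5, in ray
    return o,R@np.linalg.solve(K,[u,v,1.])
             ~^~~~~~~~~~~~~~~~~~~~~~~~~~~~
ValueError: matmul: Input operand 1 has a mismatch in its core dimension 0, with gufunc signature (n?,k),(k,m?)->(n?,m?) (size 3 is different from 4)
```

Rotation is a quaternion; fixing the helper.

```bash
sed -i 's/R=np.array(cal\["rotation"\])/R=Rotation.from_quat(cal["rotation"]).as_matrix()/; 1a from scipy.spatial.transform import Rotation' h.py; python3 - <<'E'
from h import *
s=arm.get_calibration("scene");t=arm.get_calibration("top");w=arm.get_calibration("wrist")
r=lambda x:np.round(x,4)
print("grip top",r(at_z(t,451.4,241.2,.2)),r(at_z(s,216.8,142.5,.2)))
print("stem at rack",r(at_z(t,435.6,243.4,.065)), r(at_z(s,165+235/4,150+148/4,.065)))
print("rack ends",r(at_z(t,395+70/5,205+215/5,.065)),r(at_z(t,395+340/5,205+160/5,.065)))
print("caps",r(at_z(s,165+172/4,150+90/4,.105)),r(at_z(s,165+285/4,150+93/4,.105)))
print("ucollar",r(at_z(t,175.2,222.3,.13)),r(at_z(s,453.4,213,.13)))
print("lcollar",r(at_z(s,449.4,233,.065)),r(at_z(t,160+522/5-80,205+(387-300)/5,.065)))
print("column",r(at_z(t,160+112/5,205+(530-300)/5,.164)))
print("pot",r(at_z(t,305.1,210.6,.055)))
for u,v in [(188,425),(238,445),(248,498),(202,538),(140,515),(138,460)]:
    print("bead",r(at_z(t,270+u/5.556,180+(v-300)/5.556,.02)))
for u,v in [(65,140),(307,140)]: print("rim s",r(at_z(s,290+u/5,200+v/5,.055)))
print("bottle",r(at_z(t,373,211,.085)),"jar",r(at_z(t,254,218,.055)))
print("rods foot",r(at_z(s,195,222,.0)),r(at_z(t,450,211,0)),r(at_z(t,444,279,0)),"top .3", r(at_z(s,180,134,.3)),r(at_z(t,487,201,.3)),r(at_z(s,217,104,.3)), r(at_z(t,480,285,.3)))
o=arm.observe();R=Rotation.from_quat(o["tcp_rot"]).as_matrix();print(r(R));print(r(R.T@(np.array(w["origin"])-o["tcp_pos"])),r(R.T@Rotation.from_quat(w["rotation"]).as_matrix()))
E
```

```text
grip top [ 0.4864 -0.3001  0.2   ] [ 0.4865 -0.297   0.2   ]
stem at rack [ 0.4846 -0.3009  0.065 ] [ 0.4989 -0.292   0.065 ]
rack ends [ 0.472  -0.2354  0.065 ] [ 0.5018 -0.3687  0.065 ]
caps [ 0.4977 -0.334   0.105 ] [ 0.4796 -0.2576  0.105 ]
ucollar [0.5186 0.3207 0.13  ] [0.5204 0.3236 0.13  ]
lcollar [0.5178 0.3235 0.065 ] [0.5227 0.3154 0.065 ]
column [0.4529 0.2924 0.164 ]
pot [0.5591 0.0211 0.055 ]
bead [0.583  0.0249 0.02  ]
bead [0.5742 0.0017 0.02  ]
bead [ 0.5499 -0.0034  0.02  ]
bead [0.5311 0.0173 0.02  ]
bead [0.541  0.0459 0.02  ]
bead [0.5663 0.0475 0.02  ]
rim s [ 0.5892 -0.0286  0.055 ]
rim s [0.5554 0.0878 0.055 ]
bottle [ 0.5592 -0.1437  0.085 ] jar [0.5379 0.147  0.055 ]
rods foot [ 0.5898 -0.3437 -0.    ] [ 0.5714 -0.3563  0.    ] [ 0.396  -0.3389  0.    ] top .3 [ 0.6218 -0.3037  0.3   ] [ 0.5648 -0.3431  0.3   ] [ 0.4629 -0.2917  0.3   ] [ 0.3985 -0.326   0.3   ]
[[ 8.948e-01  4.464e-01 -7.000e-04]
 [ 4.464e-01 -8.948e-01  1.600e-03]
 [ 0.000e+00 -1.700e-03 -1.000e+00]]
[ 0.0829  0.0005 -0.0708] [[ 0.000e+00 -9.482e-01 -3.178e-01]
 [ 1.000e+00  3.000e-04 -9.000e-04]
 [ 1.000e-03 -3.178e-01  9.482e-01]]
```

Request:
{"name": "carry_out", "arguments": {"moves": [[0, 0, -60, 0, 0, 0, 60], [0, 0, -117, 0, 0, 0, 60], [50, -32, -117, 0, 0, 0.1, 60], [100, -63, -117, 0, 0, 0.2, 60], [150, -95, -117, 0, 0, 0.3, 60], [200, -127, -117, 0, 0, 0.4, 60], [250, -158, -117, 0, 0, 0.463, 60], [302, -190, -117, 0, 0, 0.463, 60]]}}

```text
time_s: 1.15
tcp_pos: [0.4873, -0.2974, 0.4206]
tcp_rot: [1.0, -0.001, -0.0, -0.0]
contact_force: [1.4, -0.8, 0.9]
finger_gap: 0.703
finger_force: 0.0
```

Request:
{"name": "carry_out", "arguments": {"moves": [[0, 0, 0, 0, 0, 0, 60], [0, 0, 0, 0, 0, 0, 60]]}}

```text
time_s: 1.4
tcp_pos: [0.4866, -0.2991, 0.4206]
tcp_rot: [1.0, 0.0, -0.0, 0.0]
contact_force: [-0.3, -0.8, 0.3]
finger_gap: 0.704
finger_force: 0.0
```

```bash
python3 - <<'E'
from h import *
o=arm.observe();c=arm.get_calibration("wrist");im=arm.capture("wrist")
cv2.imwrite("pics/w1.png",im[:,:,::-1]);np.save("w1.npy",dict(c=c,o=o),allow_pickle=True)
print(o["tcp_pos"],Rotation.from_quat(o["tcp_rot"]).as_matrix().round(4).tolist(),o["contact_force"],o["finger_gap"],o["time_s"])
print(proj(c,[.4865,-.3,.2]),proj(c,[.4865,-.3,.065]))
E
```

```text
[ 0.48663065 -0.29912031  0.42059682] [[1.0, 0.0008, -0.0008], [0.0008, -1.0, -0.0004], [-0.0008, 0.0004, -1.0]] [-0.25283546 -0.83716119  0.32161841] 0.7035489445444918 1.4
[325.24173339 183.94815939] [324.94577825 156.87944586]
```

View pics/w1.png

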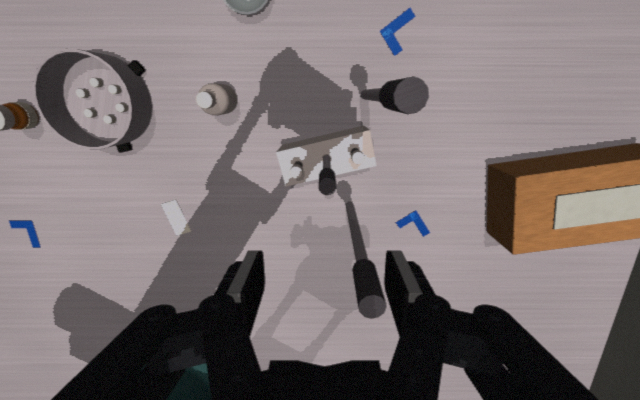

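The wrist picture shows the shaft's top at about (328,185) and its entry into the rack at (325,160). The long rods are at foot (345,190)/top (370,308) and foot (358,75)/top (408,95).

```bash
python3 - <<'E'
from h import *
d=np.load("w1.npy",allow_pickle=True).item();c=d["c"]
im=cv2.imread("pics/w1.png")
cv2.imwrite("pics/w1c.png",cv2.resize(im[120:210,270:390],(800,600),interpolation=cv2.INTER_CUBIC))
r=lambda x:np.round(x,4)
for z in (.23,.26): print("B",r(at_z(c,345,190,0)),r(at_z(c,371,306,z)),"A",r(at_z(c,358,76,0)),r(at_z(c,410,95,z)))
print("pot rim L,R,T,B",[r(at_z(c,u,v,.055)) for u,v in [(36,100),(152,100),(95,50),(95,149)]])
for u,v in [(97,82),(83,93),(115,89),(122,107),(109,119),(89,112)]: print("bead top",r(at_z(c,u,v,.02)))
E
```

```text
B [ 0.4192 -0.333   0.    ] [ 0.3694 -0.3455  0.23  ] A [ 0.593  -0.3482  0.    ] [ 0.5681 -0.3667  0.23  ]
B [ 0.4192 -0.333   0.    ] [ 0.3923 -0.3402  0.26  ] A [ 0.593  -0.3482  0.    ] [ 0.5683 -0.3589  0.26  ]
pot rim L,R,T,B [array([0.5604, 0.0832, 0.055 ]), array([ 0.5605, -0.0706,  0.055 ]), array([ 0.6208, -0.009 ,  0.055 ]), array([0.4953, 0.02  , 0.055 ])]
bead top [0.5839 0.0209 0.02  ]
bead top [0.5692 0.0442 0.02  ]
bead top [ 0.5746 -0.0025  0.02  ]
bead top [ 0.5501 -0.0074  0.02  ]
bead top [0.5332 0.015  0.02  ]
bead top [0.5431 0.0419 0.02  ]
```

View pics/w1c.png

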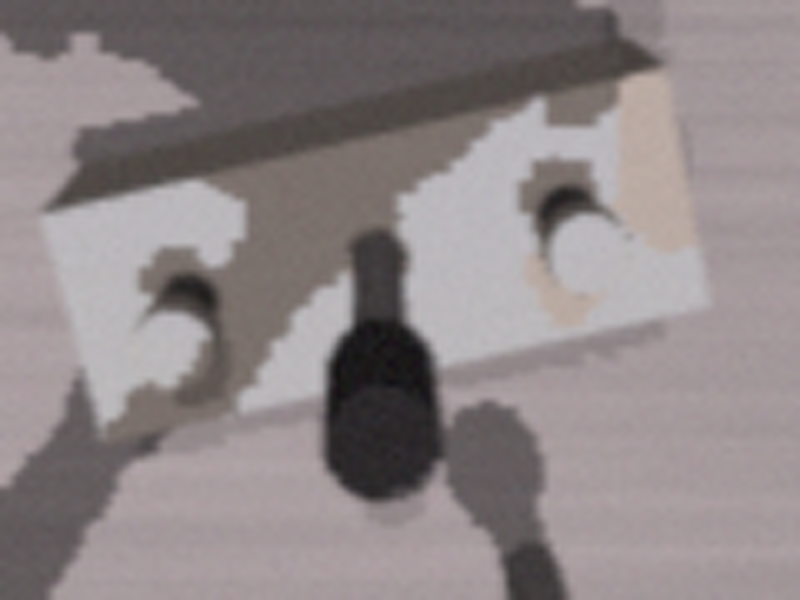

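Request:
{"name": "carry_out", "arguments": {"moves": [[-1.5, 2, 50, 0, 0, 0, 50], [-1.5, 2, 100, 0, 0, 0, 50], [-1.5, 2, 150, 0, 0, 0, 50], [-1.5, 2, 189, 0, 0, 0, 50], [-1.5, 2, 189, 0, 0, 0, 50], [-1.5, 2, 189, 0, 0, 0, 0], [-1.5, 2, 189, 0, 0, 0, 0], [-1.5, 2, 189, 0, 0, 0, 0]]}}

```text
time_s: 2.45
tcp_pos: [0.4865, -0.3021, 0.2348]
tcp_rot: [1.0, -0.0, 0.002, 0.001]
contact_force: [-0.1, -0.0, 6.2]
finger_gap: 0.192
finger_force: 58.8
```

Request:
{"name": "carry_out", "arguments": {"moves": [[0, 0, 0, 0, 0, 0, 0], [0, 0, 0, 0, 0, 0, 0], [0, 0, 0, 0, 0, 0, 0]]}}

```text
time_s: 2.82
tcp_pos: [0.4866, -0.302, 0.2348]
tcp_rot: [1.0, 0.0, 0.002, 0.002]
contact_force: [-0.9, -0.9, 5.6]
finger_gap: 0.193
finger_force: 58.8
```

Request:
{"name": "carry_out", "arguments": {"moves": [[0, 0, -10, 0, 0, 0, 0], [0, 0, -35, 0, 0, 0, 0], [0, 0, -65, 0, 0, 0, 0], [0, 0, -95, 0, 0, 0, 0], [0, 0, -120, 0, 0, 0, 0], [0, 0, -120, 0, 0, 0, 0], [0, 0, -120, 0, 0, 0, 0]]}}

```text
time_s: 3.7
tcp_pos: [0.4848, -0.3008, 0.3508]
tcp_rot: [1.0, -0.0, -0.001, -0.0]
contact_force: [-1.2, -0.0, -2.4]
finger_gap: 0.193
finger_force: 59.0
```

```bash
python3 - <<'E'
from h import *
o=arm.observe();print(o)
ims=[]
for n in ["scene","top","wrist"]:
    c=arm.get_calibration(n);im=arm.capture(n)[:,:,::-1];cv2.imwrite(f"pics/{n}2.png",im)
    p=o["tcp_pos"]-[0,0,.054]; a=proj(c,p);b=proj(c,p-[0,0,.1675]);print(n,a,b)
    m=((a+b)/2).round().astype(int); h=60
    x=int(np.clip(m[0]-h,0,640-2*h));y=int(np.clip(m[1]-h,0,400-2*h))
    ims.append(cv2.resize(im[y:y+2*h,x:x+2*h],(266,266) if 0 else (400,400),interpolation=cv2.INTER_CUBIC)); print(x,y)
cv2.imwrite("pics/g2.png",np.hstack([cv2.resize(ims[0],(400,400)),ims[2]]))
E
```

```text
{'time_s': 3.7, 'joint_positions': array([-5.98955650e-01,  4.13274079e-02,  1.77222849e+00, -2.43396349e-05,
        1.32963695e+00,  9.71959291e-01]), 'qvel': array([-0.00157879,  0.01262329,  0.01750232,  0.00108678, -0.00026362,
        0.0007678 ]), 'tau': array([ 7.87473691e-03, -4.17227197e+01, -3.93239987e+01, -2.32518993e-03,
       -3.35569459e-02, -1.33744234e-04]), 'tcp_pos': array([ 0.48479092, -0.30078044,  0.35079983]), 'tcp_rot': array([ 9.99999678e-01, -5.63912060e-05, -6.67504508e-04, -4.41278740e-04]), 'contact_force': array([-1.18124552, -0.00644088, -2.42368776]), 'torque': array([ 0.00109723,  0.01172946, -0.00247417]), 'finger_force': 59.00401532649994, 'finger_gap': 0.19301478783418405}
scene [209.8644367  108.57182837] [219.78700209 164.44055659]
155 77
top [466.0424716  240.67899971] [442.7932603  242.70855494]
394 182
wrist [324.96786507 283.51005558] [324.97633542 183.16205127]
265 173
```

View pics/g2.png

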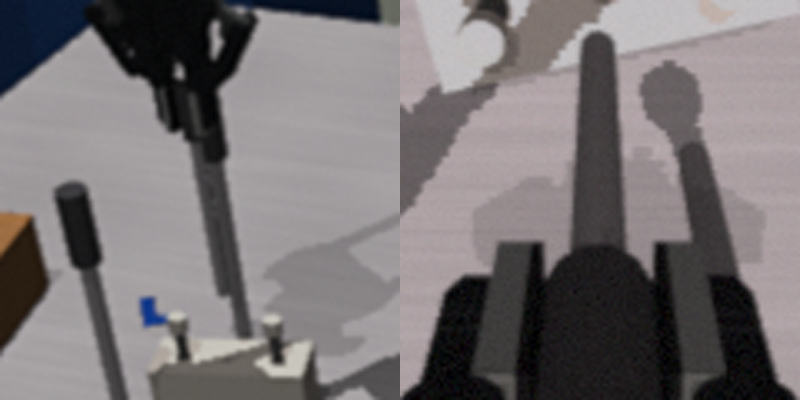

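Request:
{"name": "carry_out", "arguments": {"moves": [[0, 0, -15, 0, 0, 0, 0], [10, -45, -15, 0, 0, 0, 0], [22, -98, -15, 0, 0, 0, 0], [35, -153, -15, 0, 0, 0, 0], [48, -210, -15, 0, 0, 0, 0], [60, -262, -15, 0, 0, 0, 0], [69, -305, -15, 0, 0, 0, 0], [73, -322, -15, 0, 0, 0, 0]]}}

```text
time_s: 4.85
tcp_pos: [0.5587, 0.0231, 0.3677]
tcp_rot: [1.0, 0.001, 0.0, -0.0]
contact_force: [0.1, -1.1, -1.1]
finger_gap: 0.196
finger_force: 59.1
```

Request:
{"name": "carry_out", "arguments": {"moves": [[0, 0, 0, 0, 0, 0, 0], [0, 0, 0, 0, 0, 0, 0]]}}

```text
time_s: 5.1
tcp_pos: [0.5582, 0.0197, 0.367]
tcp_rot: [1.0, -0.001, -0.0, 0.0]
contact_force: [1.0, -0.8, -1.5]
finger_gap: 0.192
finger_force: 59.1
```

```bash
python3 - <<'E'
from h import *
o=arm.observe();print(o["tcp_pos"],o["tcp_rot"],o["contact_force"])
c=arm.get_calibration("wrist");im=arm.capture("wrist")[:,:,::-1];cv2.imwrite("pics/w3.png",im)
t=arm.get_calibration("top");ti=arm.capture("top")[:,:,::-1];cv2.imwrite("pics/top3.png",ti)
p=o["tcp_pos"];x,y=230,80
print("foot pred",proj(c,p-[0,0,.2248]),"pot c floor",proj(c,[.558,.021,.008]),"rim",proj(c,[.558,.021,.055]))
cv2.imwrite("pics/p3.png",cv2.resize(im[y:y+150,x:x+200],(800,600),interpolation=cv2.INTER_CUBIC))
E
```

```text
[0.55824168 0.01965044 0.36698347] [ 9.99999765e-01 -5.18462856e-04 -1.08888566e-04  4.35299185e-04] [ 1.02106489 -0.82395538 -1.52687673]
foot pred [324.20483351 182.75422278] pot c floor [323.19264689 156.63416385] rim [323.09060367 163.90751828]
```

View pics/p3.png

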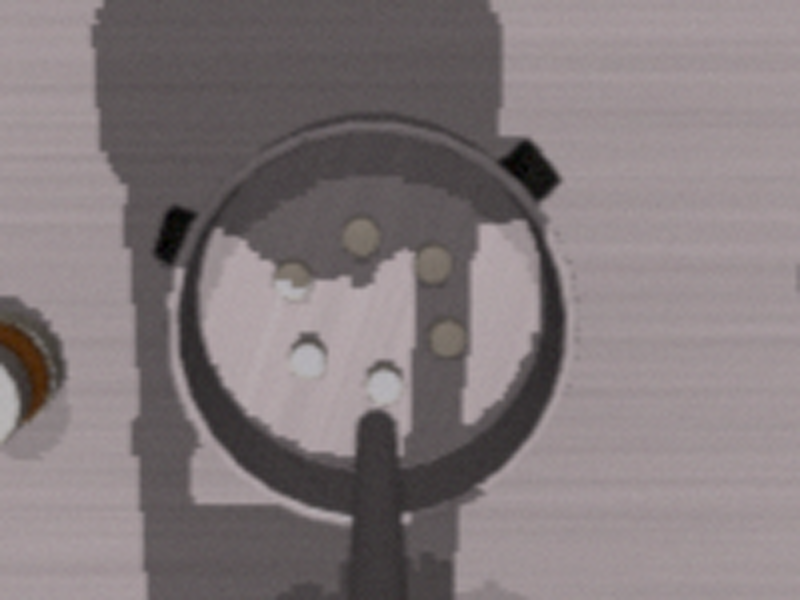

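The picture shows the foot at (324,185), the bead ring centred at (322.8,157.4) and all six beads standing. Lowering the foot into the free middle.

Request:
{"name": "carry_out", "arguments": {"moves": [[2.5, -1.5, 35, 0, 0, 0, 0], [2.5, -1.5, 70, 0, 0, 0, 0], [2.5, -1.5, 95, 0, 0, 0, 0], [2.5, -1.5, 115, 0, 0, 0, 0], [2.5, -1.5, 123, 0, 0, 0, 0], [2.5, -1.5, 128, 0, 0, 0, 0], [2.5, -1.5, 128, 0, 0, 0, 0], [2.5, -1.5, 128, 0, 0, 0, 0]]}}

```text
time_s: 6.2
tcp_pos: [0.5614, 0.0224, 0.24]
tcp_rot: [1.0, -0.0, 0.001, 0.0]
contact_force: [0.2, -1.3, -2.0]
finger_gap: 0.193
finger_force: 59.1
```

Request:
{"name": "carry_out", "arguments": {"moves": [[10, -8, 2, 0, 0, 0, 0], [20, -17, 2, 0, 0, 0, 0], [9, -24, 2, 0, 0, 0, 0], [-4.5, -26, 2, 0, 0, 0, 0], [-17, -20, 2, 0, 0, 0, 0], [-24, -9, 2, 0, 0, 0, 0], [-26, 4.5, 2, 0, 0, 0, 0], [-20, 17, 2, 0, 0, 0, 0]]}}

```text
time_s: 7.2
tcp_pos: [0.5407, 0.004, 0.2371]
tcp_rot: [1.0, -0.0, 0.0, 0.0]
contact_force: [-0.6, -0.4, -2.0]
finger_gap: 0.192
finger_force: 59.1
```

Request:
{"name": "carry_out", "arguments": {"moves": [[11, 7.5, 0, 0, 0, 0, 0], [24.5, 8.5, 0, 0, 0, 0, 0], [36.5, 3, 0, 0, 0, 0, 0], [44.5, -8, 0, 0, 0, 0, 0], [45.5, -21.5, 0, 0, 0, 0, 0], [40, -34, 0, 0, 0, 0, 0], [29, -41, 0, 0, 0, 0, 0], [15.5, -43, 0, 0, 0, 0, 0]]}}

```text
time_s: 8.2
tcp_pos: [0.555, 0.0491, 0.2368]
tcp_rot: [1.0, 0.0, -0.0, 0.0]
contact_force: [0.7, 0.3, -1.8]
finger_gap: 0.194
finger_force: 59.1
```

Request:
{"name": "carry_out", "arguments": {"moves": [[15.5, -4, 0, 0, 0, 0, 0], [29, 5.5, 0, 0, 0, 0, 0], [36, 20.5, 0, 0, 0, 0, 0], [34.5, 37, 0, 0, 0, 0, 0], [25, 50.5, 0, 0, 0, 0, 0], [10, 57.5, 0, 0, 0, 0, 0], [-6.5, 56, 0, 0, 0, 0, 0], [-20, 46.5, 0, 0, 0, 0, 0]]}}

```text
time_s: 9.2
tcp_pos: [0.5346, 0.0021, 0.2369]
tcp_rot: [1.0, -0.001, -0.0, -0.0]
contact_force: [0.1, 0.1, -0.6]
finger_gap: 0.189
finger_force: 59.2
```

Request:
{"name": "carry_out", "arguments": {"moves": [[-7, -15, 0, 0, 0, 0, 0], [-5.5, -31.5, 0, 0, 0, 0, 0], [4, -45, 0, 0, 0, 0, 0], [21.5, -38.5, 0, 0, 0, 0, 0], [31, -37.5, 0, 0, 0, 0, 0], [40, -29.5, 0, 0, 0, 0, 0], [42, -17.5, 0, 0, 0, 0, 0], [36, -7, 0, 0, 0, 0, 0]]}}

```text
time_s: 10.2
tcp_pos: [0.5723, 0.0075, 0.2367]
tcp_rot: [1.0, -0.001, -0.0, 0.0]
contact_force: [-0.4, -0.3, -1.5]
finger_gap: 0.199
finger_force: 59.1
```

Request:
{"name": "carry_out", "arguments": {"moves": [[-11.5, 4, 0, 0, 0, 0, 0], [-23, 0, 0, 0, 0, 0, 0], [-29.5, -10.5, 0, 0, 0, 0, 0], [-27, -23, 0, 0, 0, 0, 0], [-17.5, -31, 0, 0, 0, 0, 0], [-11.5, -14, 0, 0, 0, 0, 0], [-11.5, -14, 0, 0, 0, 0, 0], [-11.5, -14, 0, 0, 0, 0, 0]]}}

```text
time_s: 11.2
tcp_pos: [0.5609, 0.0225, 0.2366]
tcp_rot: [1.0, -0.001, -0.0, -0.0]
contact_force: [0.4, 0.4, -1.3]
finger_gap: 0.195
finger_force: 59.1
```

Request:
{"name": "carry_out", "arguments": {"moves": [[0, 0, -15, 0, 0, 0, 0], [0, 0, -40, 0, 0, 0, 0], [0, 0, -75, 0, 0, 0, 0], [0, 0, -110, 0, 0, 0, 0], [0, 0, -130, 0, 0, 0, 0], [0, 0, -130, 0, 0, 0, 0], [0, 0, -130, 0, 0, 0, 0]]}}

```text
time_s: 12.08
tcp_pos: [0.5601, 0.0229, 0.3654]
tcp_rot: [1.0, -0.0, -0.001, -0.0]
contact_force: [-0.0, 0.3, -1.4]
finger_gap: 0.197
finger_force: 59.1
```

```bash
python3 - <<'E'
from h import *
o=arm.observe();print(o["time_s"],o["tcp_pos"],o["tcp_rot"],o["contact_force"])
c=arm.get_calibration("wrist");im=arm.capture("wrist")[:,:,::-1];cv2.imwrite("pics/w4.png",im)
x,y=230,80;a=cv2.imread("pics/w3.png")[y:y+150,x:x+200];b=im[y:y+150,x:x+200]
print("foot pred",proj(c,o["tcp_pos"]-[0,0,.2248]))
# shift: pot centre px
print(proj(c,[.5595,.0215,.02]))
cv2.imwrite("pics/p4.png",np.hstack([cv2.resize(np.ascontiguousarray(q)[20:140,30:150],(400,400),interpolation=cv2.INTER_CUBIC) for q in (a,b)]))
E
```

```text
12.075 [0.56013697 0.02285328 0.36541896] [ 9.99999324e-01 -1.21721055e-04 -1.15588864e-03 -3.55502536e-05] [-0.01348799  0.32506507 -1.41059677]
foot pred [324.42004899 182.32114644]
[325.42243842 158.35569383]
```

View pics/p4.png

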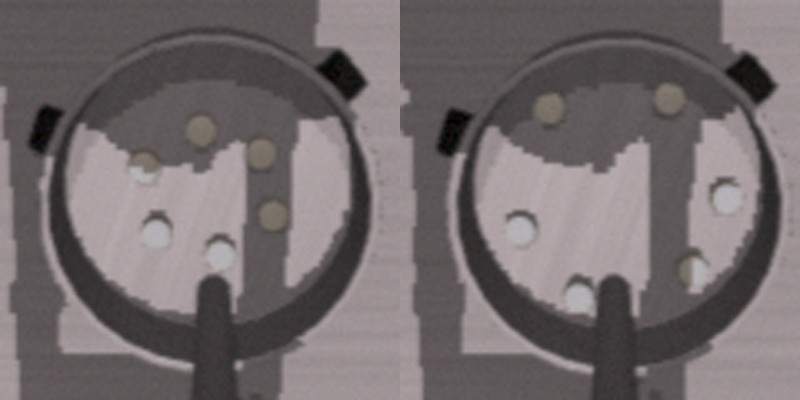

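Left is before stirring, right is after (pot shifted +8 px): all six beads are still in the pot, upright, and every one is at least ~18 mm from any starting spot it could have come from. On to the stand.

Request:
{"name": "carry_out", "arguments": {"moves": [[0, -15, -15, 0, 0, 0, 0], [-6, -60, -15, 0, 0, 0, 0], [-14, -110, -15, 0, 0, 0, 0], [-22, -160, -15, 0, 0, 0, 0], [-30, -205, -15, 0, 0, 0, 0], [-37, -240, -15, 0, 0, 0, 0], [-40, -258, -15, 0, 0, 0, 0], [-40, -263, -12, 0, 0, 0, 0]]}}

```text
time_s: 13.12
tcp_pos: [0.5207, 0.2869, 0.3791]
tcp_rot: [1.0, 0.001, 0.0, 0.0]
contact_force: [-1.0, -0.6, -1.5]
finger_gap: 0.193
finger_force: 59.1
```

Request:
{"name": "carry_out", "arguments": {"moves": [[0, 0, 0, 0, 0, 0, 0], [0, 0, 0, 0, 0, 0, 0], [0, 0, 0, 0, 0, 0, 0]]}}

```text
time_s: 13.5
tcp_pos: [0.5212, 0.2849, 0.379]
tcp_rot: [1.0, -0.001, 0.0, 0.0]
contact_force: [0.5, 0.6, -0.5]
finger_gap: 0.195
finger_force: 59.1
```

```bash
python3 - <<'E'
from h import *
o=arm.observe();print(o["time_s"],o["tcp_pos"],o["tcp_rot"],o["contact_force"])
f=o["tcp_pos"]-[0,0,.2248];col=np.array([.519,.322,.13]);D={"o":o};out={}
for n,w in (("wrist",80),("scene",60),("top",60)):
    c=arm.get_calibration(n);im=arm.capture(n)[:,:,::-1];cv2.imwrite(f"pics/{n}5.png",im);D[n]=c
    a,b=proj(c,f),proj(c,col);m=((a+b)/2).astype(int);h=w*3//4
    x,y=m[0]-w//2,m[1]-h//2
    if n=="wrist": y-=0
    print(n,"foot",a,"col",b,"crop",x,y)
    out[n]=cv2.resize(np.ascontiguousarray(im[y:y+h,x:x+w]),(400,300),interpolation=cv2.INTER_CUBIC)
np.save("d5.npy",D,allow_pickle=True)
cv2.imwrite("pics/p5.png",np.vstack([np.hstack([out["wrist"],out["scene"]]),np.hstack([out["top"],out["top"]*0])]))
E
```

```text
13.5 [0.52120836 0.28488298 0.3790266 ] [ 9.99999652e-01 -8.29272826e-04  6.96049038e-05  5.75452754e-05] [ 0.46226978  0.55711209 -0.48714018]
wrist foot [324.36875034 182.8597478 ] col [289.0718468  178.70160937] crop 266 150
scene foot [437.94785237 202.24544165] col [452.73810632 212.51919995] crop 415 185
top foot [188.33156562 220.79699777] col [174.64192264 222.11017487] crop 151 199
```

View pics/p5.png

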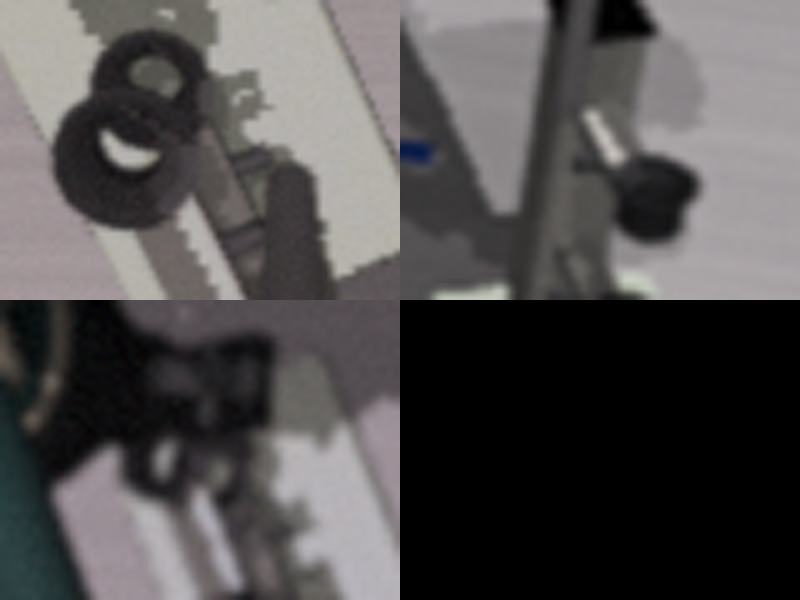

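The wrist crop shows the collar mouth at about (290.8,182) and the foot at (324.4,186.4), which puts the collar 35.3 mm to +y and -2 mm in x from the foot. The top view agrees: about (0.5185, 0.3203).

Request:
{"name": "carry_out", "arguments": {"moves": [[-1, -15, 0, 0, 0, 0, 0], [-2, -30, 0, 0, 0, 0, 0], [-2.5, -35.5, 0, 0, 0, 0, 0], [-2.5, -35.5, 5, 0, 0, 0, 0], [-2.5, -35.5, 10, 0, 0, 0, 0], [-2.5, -35.5, 15, 0, 0, 0, 0], [-2.5, -35.5, 20, 0, 0, 0, 0], [-2.5, -35.5, 20, 0, 0, 0, 0]]}}

```text
time_s: 14.65
tcp_pos: [0.5182, 0.321, 0.3581]
tcp_rot: [1.0, -0.0, -0.001, 0.0]
contact_force: [-0.3, -0.2, -1.4]
finger_gap: 0.195
finger_force: 59.1
```

Request:
{"name": "carry_out", "arguments": {"moves": [[0, 0, 3, 0, 0, 0, 0], [0, 0, 6, 0, 0, 0, 0], [0, 0, 9, 0, 0, 0, 0], [0, 0, 12, 0, 0, 0, 0], [0, 0, 14, 0, 0, 0, 0], [0, 0, 14, 0, 0, 0, 0], [0, 0, 14, 0, 0, 0, 0]]}}

```text
time_s: 15.52
tcp_pos: [0.5185, 0.3214, 0.345]
tcp_rot: [1.0, -0.0, 0.0, -0.0]
contact_force: [0.1, -0.7, -2.5]
finger_gap: 0.197
finger_force: 59.1
```

Request:
{"name": "carry_out", "arguments": {"moves": [[0, 0, 3, 0, 0, 0, 0], [0, 0, 6, 0, 0, 0, 0], [0, 0, 9, 0, 0, 0, 0], [0, 0, 12, 0, 0, 0, 0], [0, 0, 15, 0, 0, 0, 0], [0, 0, 18, 0, 0, 0, 0], [0, 0, 18, 0, 0, 0, 0]]}}

```text
time_s: 16.4
tcp_pos: [0.5182, 0.3213, 0.3265]
tcp_rot: [1.0, -0.0, -0.0, 0.0]
contact_force: [-0.1, 0.2, -0.9]
finger_gap: 0.192
finger_force: 59.1
```

```bash
python3 - <<'E'
from h import *
F=[]
for i in range(4):
    o=arm.observe();F.append(np.r_[o["contact_force"],o["torque"]*10,o["tcp_pos"]*100]);im=arm.capture("scene")
cv2.imwrite("pics/scene6.png",im[:,:,::-1]);print(np.round(F,2))
E
```

```text
[[-6.000e-02  1.600e-01 -9.300e-01 -5.200e-01  6.000e-02  2.900e-01
   5.182e+01  3.213e+01  3.265e+01]
 [ 1.700e-01 -6.100e-01 -1.300e+00  7.000e-02 -2.200e-01  2.200e-01
   5.183e+01  3.213e+01  3.267e+01]
 [ 2.800e-01 -1.100e-01 -1.170e+00 -1.400e-01  3.100e-01 -1.000e-02
   5.184e+01  3.214e+01  3.269e+01]
 [-7.700e-01  7.700e-01 -1.940e+00 -1.100e-01 -1.300e-01 -3.000e-01
   5.185e+01  3.214e+01  3.270e+01]]
```

Request:
{"name": "carry_out", "arguments": {"moves": [[0, 0, 6, 0, 0, 0, 0], [0, 0, 12, 0, 0, 0, 0], [0, 0, 18, 0, 0, 0, 0], [0, 0, 24, 0, 0, 0, 0], [0, 0, 30, 0, 0, 0, 0], [0, 0, 35, 0, 0, 0, 0], [0, 0, 35, 0, 0, 0, 0]]}}

```text
time_s: 17.48
tcp_pos: [0.5181, 0.3212, 0.2912]
tcp_rot: [1.0, -0.0, -0.0, 0.0]
contact_force: [0.2, 0.7, -1.1]
finger_gap: 0.193
finger_force: 59.1
```

Request:
{"name": "carry_out", "arguments": {"moves": [[0, 0, 3, 0, 0, 0, 0], [0, 0, 6, 0, 0, 0, 0], [0, 0, 9, 0, 0, 0, 0], [0, 0, 12, 0, 0, 0, 0], [0, 0, 15, 0, 0, 0, 0], [0, 0, 18, 0, 0, 0, 0], [0, 0, 18, 0, 0, 0, 0]]}}

```text
time_s: 18.35
tcp_pos: [0.5182, 0.3213, 0.2735]
tcp_rot: [1.0, -0.0, -0.0, 0.0]
contact_force: [-0.1, 0.2, -0.9]
finger_gap: 0.196
finger_force: 59.1
```

Request:
{"name": "carry_out", "arguments": {"moves": [[0, 0, 4, 0, 0, 0, 0], [0, 0, 8, 0, 0, 0, 0], [0, 0, 12, 0, 0, 0, 0], [0, 0, 16, 0, 0, 0, 0], [0, 0, 20, 0, 0, 0, 0], [0, 0, 21.5, 0, 0, 0, 0], [0, 0, 21.5, 0, 0, 0, 0]]}}

```text
time_s: 19.23
tcp_pos: [0.5183, 0.3213, 0.2522]
tcp_rot: [1.0, -0.0, -0.0, 0.0]
contact_force: [-0.2, 1.0, -1.5]
finger_gap: 0.195
finger_force: 59.1
```

Request:
{"name": "carry_out", "arguments": {"moves": [[1.5, 0, 0, 0, 0, 0, 0], [1.5, 0, 0, 0, 0, 0, 0], [1.5, 0, 0, 0, 0, 0, 0]]}}

```text
time_s: 19.6
tcp_pos: [0.52, 0.3214, 0.2525]
tcp_rot: [1.0, -0.0, 0.0, -0.0]
contact_force: [-0.4, 0.0, -1.0]
finger_gap: 0.196
finger_force: 59.1
```

Request:
{"name": "carry_out", "arguments": {"moves": [[-3, 0, 0, 0, 0, 0, 0], [-3, 0, 0, 0, 0, 0, 0], [-3, 0, 0, 0, 0, 0, 0]]}}

```text
time_s: 19.98
tcp_pos: [0.5169, 0.3214, 0.2525]
tcp_rot: [1.0, -0.0, 0.0, -0.0]
contact_force: [0.5, -0.4, -1.5]
finger_gap: 0.194
finger_force: 59.1
```

Request:
{"name": "carry_out", "arguments": {"moves": [[1.5, 1.5, 0, 0, 0, 0, 0], [1.5, 1.5, 0, 0, 0, 0, 0], [1.5, 1.5, 0, 0, 0, 0, 0]]}}

```text
time_s: 20.35
tcp_pos: [0.5184, 0.3198, 0.2523]
tcp_rot: [1.0, -0.0, -0.0, 0.0]
contact_force: [-0.2, -0.3, -0.8]
finger_gap: 0.194
finger_force: 59.1
```

Request:
{"name": "carry_out", "arguments": {"moves": [[0, -3, 0, 0, 0, 0, 0], [0, -3, 0, 0, 0, 0, 0], [0, -3, 0, 0, 0, 0, 0]]}}

```text
time_s: 20.72
tcp_pos: [0.5183, 0.3226, 0.2523]
tcp_rot: [1.0, 0.0, -0.0, 0.0]
contact_force: [0.3, -1.5, -0.7]
finger_gap: 0.193
finger_force: 59.2
```

Request:
{"name": "carry_out", "arguments": {"moves": [[0, -1.5, 0, 0, 0, 0, 0], [0, -1.5, 0, 0, 0, 0, 0], [0, -1.5, 0, 0, 0, 0, 0]]}}

```text
time_s: 21.1
tcp_pos: [0.5184, 0.3232, 0.2523]
tcp_rot: [1.0, 0.0, -0.0, 0.001]
contact_force: [0.1, -5.5, 0.2]
finger_gap: 0.196
finger_force: 59.5
```

Request:
{"name": "carry_out", "arguments": {"moves": [[3, 3.5, 0, 0, 0, 0, 0], [3, 3.5, 0, 0, 0, 0, 0], [3, 3.5, 0, 0, 0, 0, 0]]}}

```text
time_s: 21.48
tcp_pos: [0.5211, 0.321, 0.2522]
tcp_rot: [1.0, -0.0, -0.0, -0.0]
contact_force: [-2.0, -1.5, -0.6]
finger_gap: 0.194
finger_force: 59.2
```

Request:
{"name": "carry_out", "arguments": {"moves": [[-3, 0, 0, 0, 0, 0, 0], [-3, 0, 0, 0, 0, 0, 0], [-3, 0, 0, 0, 0, 0, 0]]}}

```text
time_s: 21.85
tcp_pos: [0.5187, 0.3211, 0.2527]
tcp_rot: [1.0, -0.0, 0.001, -0.0]
contact_force: [-0.4, 0.1, -1.7]
finger_gap: 0.193
finger_force: 59.2
```

```bash
python3 - <<'E'
from h import *
F=[]
for n in ("scene","top","wrist","scene"):
    o=arm.observe();F.append(np.r_[o["contact_force"],o["torque"]*10,o["tcp_pos"]*100]);im=arm.capture(n)[:,:,::-1];cv2.imwrite(f"pics/{n}7.png",im)
print(np.round(F,2).tolist(),o["tcp_rot"])
c=arm.get_calibration("scene");p=o["tcp_pos"]
# profile of gap between lower collar and base and between collars
im=cv2.cvtColor(cv2.imread("pics/scene7.png"),cv2.COLOR_BGR2GRAY);i0=cv2.cvtColor(cv2.imread("pics/scene0.png"),cv2.COLOR_BGR2GRAY)
for z in (.15,.09,.08,.04,.035,.03,.025,.02,.015):
    u,v=proj(c,[.5185,.3213,z]).round().astype(int);print(z,u,v,im[v,u-6:u+7],i0[v,u-6:u+7])
E
```

```text
[[-0.35, 0.08, -1.69, 0.2, -0.08, -0.03, 51.87, 32.11, 25.27], [-0.5, 0.35, -1.97, -0.21, -0.35, 0.24, 51.86, 32.11, 25.26], [0.4, 0.35, -1.43, 0.07, -0.03, -0.17, 51.86, 32.1, 25.26], [0.48, 0.24, -0.92, -0.34, -0.21, -0.25, 51.85, 32.1, 25.25]] [ 9.99999962e-01 -7.90542449e-05  2.26358090e-04 -1.34697529e-04]
0.15 454 206 [166 167 164 147 110  69  67  75  90 120 141 143 142] [183 184 179 169 158 157 156 157 157 156 157 156 156]
0.09 450 225 [ 69  72  97 129 120  78  61  66  75 107 140 145 142] [ 66  71 107 152 167 168 167 163 162 159 160 159 158]
0.08 449 228 [ 75  68  64  60  54  53  62  70  79 110 149 149 145] [ 68  61  57  57  83 125 141 155 174 182 173 163 159]
0.04 447 241 [ 74  72  72  71  69  58  43  40  53  88 128 145 129] [ 69  65  66  68  89 108  93  79  78  89 119 155 182]
0.035 447 242 [ 69  70  72  74  72  66  58  62  93 142 178 194 172] [ 65  66  66  70  99 139 152 152 149 153 166 183 188]
0.03 446 244 [ 93  74  70  81  89  73  63  72 101 138 163 172 183] [ 86  68  65  75  87  95 124 162 167 160 158 159 169]
0.025 446 245 [126 107  76  78  88  76  72  92 134 166 170 169 178] [117  98  72  72  87  92 105 136 159 162 158 156 166]
0.02 446 247 [200 177 112  75  71  70  71  75 110 153 166 180 194] [188 165 103  69  64  66  68  72 100 141 154 169 182]
0.015 446 248 [193 166 113  88  80  78  78  79  91 115 142 173 188] [182 153 104  83  73  71  70  72  84 106 131 161 176]
```

Lateral probing met the bore walls, and the shaft now hangs contact-free. The image rows show the rod between the collars and below the lower one, ending at about 27 mm, clear of the plate.

```bash
python3 -c "
from cell import arm; print(arm.finish_job())"
```

```text
the job is handed in; nothing more can be done
None
```

The job is handed in, though I haven't seen the verdict: all six beads were shifted by about 18 mm or more and stayed in the pot, and the gripper holds the shaft upright and free through both collars, foot about 17 mm above the base plate.

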